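# Clear the shelf's lid and hold it half open

### The job

The host needs both hands to take utensils out of the well in the low tea shelf, so first move the green bronze lid rest off the shelf's lid and stand it upright, wholly on the round indigo board, and let go of it. Then lift the lid by its iron bar handle until it is half way open, at 45 degrees, and keep holding it there: finish with the handle still in the gripper, because the lid falls shut if it is let go. Leave the tea bowl, caddy, scoop, whisk and drawer where they are, and do not tip the lid rest over.

Things in the scene. Friction and masses are not known exactly. Their poses are not given: they have to be found in the camera images.
- shelf: Low pale wooden shelf fixed to the table, 240 mm deep (its x) by 380 mm wide (its y), 102 mm high; origin at the centre of its underside, +x away from the robot at yaw 0, z up; turned up to 0.2 rad. The left (+y) half of its top is the hinged lid over a shallow well, the right half a fixed plain top carrying scoop and whisk. A drawer lies below.
- lid (a joint): Lid angle in rad: 0 shut (level), grows as the front edge rises, 0.785 is half way (45 degrees), stop at 1.9. The lid weighs 0.25 to 0.5 kg and falls shut freely; lifting it at the handle takes 1 to 3 N. A board 210 mm (front to back) by 186 mm by 10 mm, its upper face 102 mm above the table when shut, level with the plain top.
- lid_handle (a point): Middle of the round iron bar handle on the lid: 10 mm thick, 100 mm long along the shelf's y, on 8 mm posts 90 mm apart. Its axis is 35 mm above the lid's upper face, 26 mm behind its front edge (147 mm above the table when shut), free space below. Axes turn with the lid; shut, they are the shelf's. A gripper may stay pointing down while the bar turns in its fingers.
- lid_hinge (a point): Point on the lid's hinge line at its middle, at the lid's back edge and underside, 92 mm above the table; the hinge line is the shelf's y axis. In the lid's frame (x to the back, z out of its upper face) the handle lies at -185 mm in x and +45 mm in z from here.
- lid_rest: Green bronze lid rest, upright cylinder 50 mm in diameter (51.5 mm over its two thin bands) and 52 mm high, about 0.2 to 0.4 kg; it starts standing on the lid behind the handle. Origin at the centre of its underside, z up.
- board: Round indigo lacquered board fixed to the table, 100 mm in diameter and 8 mm thick; origin at the centre of its underside, its upper face 8 mm above it. It may be left or right of the shelf.
- bowl: Black tea bowl (bystander), 116 mm across the rim, 78 mm high; stands on the table beside the shelf. Origin at the centre of its underside.
- caddy: Glossy red lacquered tea caddy (bystander), 69 mm in diameter, 68 mm high; stands on the table beside the shelf. Origin at the centre of its underside.
- scoop: Slim bamboo tea scoop (bystander) lying along its x on the shelf's plain right half, 178 mm long, 11 mm wide, 12 mm high. Origin on its underside near the middle.
- whisk: Bamboo tea whisk (bystander) standing on its grip on the shelf's plain right half, 54 mm in diameter, 105 mm high. Origin at the centre of its underside.
- drawer_front (a point): Centre of the front face of the shelf's drawer, by its small iron ring, 34 mm above the table; the drawer slides out to the shelf's -x and is to be left alone. It may start up to 20 mm open.
Not all that is in view belongs to the job. There is more than one size of the lid_rest; the job needs the smallest. There is more than one size of the board; the one meant has the size given above.

How it is judged:
On the way:
1. the lid rest stands upright on the indigo board, let go, with the lid still shut (horizontal distance between lid_rest and board below 0.026 m and contact force between lid_rest and board above 0.5 N and angle between lid_rest's own z axis and vertical below 0.1 rad and contact force between lid_rest and the fingers below 0.05 N and linear speed of lid_rest below 0.02 m/s and value of joint lid below 0.1 rad), for 0.2 s.
At the end, for the whole second after the job is handed in: The gripper holds the lid still by its handle at 45 degrees, give or take 6, TCP within 60 mm of the handle, nothing else propping it; the lid rest stands let go on the board (centres within 26 mm); bowl, caddy, scoop and whisk within 30 mm of their places, drawer within 20 mm (value of joint lid between 0.68 and 0.89 rad and velocity of joint lid between -0.05 and 0.05 rad/s and contact force between lid and the fingers above 0.5 N and distance between the grasp point and lid_handle below 0.06 m and contact force between lid and bowl below 0.05 N and contact force between lid and caddy below 0.05 N and contact force between lid and scoop below 0.05 N and contact force between lid and whisk below 0.05 N and horizontal distance between lid_rest and board below 0.026 m and contact force between lid_rest and board above 0.5 N and angle between lid_rest's own z axis and vertical below 0.1 rad and linear speed of lid_rest below 0.02 m/s and distance of each of bowl, caddy, scoop, whisk from where it was at the start of the episode below 0.03 m and angle between each of whisk, bowl, caddy's own z axis and vertical below 0.3 rad and distance of drawer_front from where it was at the start of the episode below 0.02 m); the arm keeps its last pose, push and grip.
It fails at once if the lid rest is tipped over (angle between lid_rest's own z axis and vertical above 0.7 rad).
It fails at once if the lid is raised with the lid rest still on it (value of joint lid above 0.15 rad and contact force between lid_rest and lid above 0.1 N).
It fails at once if a bystander is shoved (distance of any of bowl, caddy, scoop, whisk from where it was at the start of the episode above 0.03 m).
It fails at once if the drawer is moved (distance of drawer_front from where it was at the start of the episode above 0.02 m).
It also fails if it takes over 56 s, if anything falls off the work surface, if the arm or the gripper's body presses on something with over 40 N, if the wrist force passes 120 N, or if a joint passes its speed limit or range.

### The arm

A 6-joint arm with a two-finger parallel gripper is mounted at the origin on the work surface. World frame = base frame: x ahead of the robot, y to its left, z up, the work surface at z = 0. Lengths are in m, angles in rad, forces in N, time in s.
With the tool pointing down it reaches from about 0.275 to 0.725 m from the base axis. Payload 5.6 kg.
Tool frame: the origin (TCP) lies between the finger pads, 19 mm behind the fingertips; this is the grasp point; z points along the fingers, y is the line along which they close (so a half turn about z gives the same grasp; the last joint's range is limited). The gripper opens to 85 mm and grips with 20 to 120 N. Pads are 22 mm wide; open, the fingers measure 114 mm over their backs; the gripper's body (76 mm by 85 mm) begins 54 mm behind the grasp point. The pads swing forward as they close: fully open they stand 13 mm farther back than shut.
Start: joints at [-0.977, 0.255, 0.108, 0, -1.424, -0.285], TCP at [0.167, -0.524, 0.25] pointing down, gripper open.
Joint ranges: [-2.95, 2.95], [-1.21, 1.97], [-1.09, 1.5], [-2.87, 1.71], [-2.94, -0.07], [-3.05, 3.05]. Speed limits (rad/s): [2.57, 2.57, 3.14, 3.14, 3.14, 3.14].

### API

Orientations are given as a unit quaternion [w, x, y, z].
In Python, from station import env, vision gives the robot as it stands.
- The arm moves only by the tool carry_out, never from a script. Its argument "steps" is a list of rows, each an object with "claw": the opening, from -1 (shut) to 1 (fully open), so that 0 is half open; "dp": the shift along the tool's x, y, z scaled (see below), a list of three; "spin": the turn about the tool's z scaled (see below). In form: [{"claw": claw, "dp": [tx, ty, tz], "spin": spin}, ...]. A call has 1 to 20 rows; each row is the pose to reach, as a shift and turn from the pose commanded when the call began, along the tool's axes at that moment; what a row does not reach only later rows make up. The controller multiplies each number of a shift by 0.25 m and each number of a turn by pi/2 rad. A row lasts 1/12 s, in which the tool goes at most 41.7 mm and 7.16 degrees, less where a joint would pass 70% of its speed; a pose out of reach is approached as far as the arm can. A call with a number of a shift or a turn outside -1 to 1 is refused whole. A call with a gripper value outside its range is refused whole. The fingers move at their own pace and stop on an object; "newtons" is the grip in N (left out, the last holds). Time passes only in rows, so rows that repeat a pose let the fingers close. It gives the time, the measured TCP pose, the force, the opening and the grip force at its end, in the units of the state.
- env.state(): the state, without advancing time (a new reading comes with each control period).
- vision.capture(name): name is "side" or "top" or "wrist"; returns the picture (420x560x3 uint8, red, green, blue); there is no depth.
- vision.camera_params(name): a dict with "vertical_fov" (degrees; the focal length in pixels is half the picture's height over the tangent of half this angle, whatever the lens; pixels are square), "cx", "cy" (the principal point, pixels), "extrinsics" (4x4, takes a point from camera to world coordinates). Camera axes: x right, y down, z forward; pixel columns grow to the right and rows downward; lengths in m; the calibration is good to about 2 mm. The wrist camera is an equidistant fisheye: a pixel r from the principal point sees the ray r / f radians off the axis. A picture is of the moment at which its call begins: read the wrist's pose just before it. camera_params takes no time and is no camera call; for the wrist camera it gives the pose at the moment of the call.
- env.hand_in(): hands the job in; it is judged then, once.
The state is a dict: "clock": time; "joint_positions": joint angles; "joint_vel": joint speeds; "effort": joint torques, N m; "position": TCP position; "tool_rot": TCP orientation; "ft_force": force on the tool from outside, world axes, zero at the start; "wrist_torque": the same for the moment, N m; "gripper_width": opening from 0.0 (shut) to 1.0 (fully open); "finger_force": force on a finger pad.
Only numpy, scipy, OpenCV 4.12 (cv2) and the standard library are available. Lean on these libraries where they do the work, as an engineer would, in place of code of your own. Each camera call takes 0.05 s, during which the arm holds its last target. There are 200 camera calls.

## Working session

There is one attempt and no reset: what is moved stays moved. The work goes in short steps, Python scripts to look and compute and a tool call to move; the robot and the scene stay as the last step left them, time stands still between calls to the robot, and variables do not carry over. Pictures are saved under pics/ and viewed, at most 10 in all, crops included, and the job is handed in when it is done.

Besides the shell and the picture viewer there is one more tool, called after "Emit:" in YAML: its name, and indented under it one key for each argument. carry_out: Moves the arm, as the interface text tells. Shifts and turns lie within -1 to 1; 1 stands for 0.25 m of shift or pi/2 rad of turn. Its arguments: {"type":"object","properties":{"steps":{"type":"array","items":{"type":"object","properties":{"claw":{"type":"number"},"dp":{"type":"array","items":{"type":"number"}},"spin":{"type":"number"}}}},"newtons":{"type":"number"}},"required":["steps"]}

```bash
mkdir -p pics; cat > h.py <<'E'
import numpy as np, cv2
from station import env, vision
def cap(name, fn=None):
    p=vision.camera_params(name); im=vision.capture(name)
    if fn: cv2.imwrite('pics/'+fn, im[:,:,::-1])
    return im,p
def ray(p,u,v,fish=False):
    f=210/np.tan(np.radians(p['vertical_fov'])/2)
    d=np.array([u-p['cx'],v-p['cy']],float)
    if fish:
        r=np.hypot(*d); t=r/f; c=np.array([*(d/max(r,1e-9)*np.sin(t)),np.cos(t)])
    else: c=np.array([*(d/f),1.])
    E=np.array(p['extrinsics']); return E[:3,3],E[:3,:3]@c
def onz(p,u,v,z,fish=False):
    o,d=ray(p,u,v,fish); return o+d*(z-o[2])/d[2]
def proj(p,X):
    E=np.array(p['extrinsics']); f=210/np.tan(np.radians(p['vertical_fov'])/2)
    c=E[:3,:3].T@(np.array(X)-E[:3,3]); return p['cx']+f*c[0]/c[2],p['cy']+f*c[1]/c[2]
E
python3 - <<'E'
from h import *
a,p=cap('top','top.png'); b,q=cap('side','side.png')
for x in(p,q):print(x)
print(env.state())
E
```

```text
{'vertical_fov': 43.716289921376834, 'cx': 281.0973932197566, 'cy': 204.57942175422286, 'extrinsics': array([[-2.87431035e-02, -9.92423768e-01,  1.19452493e-01,
         3.65715866e-01],
       [-9.99586662e-01,  2.86068280e-02, -2.85575323e-03,
        -3.22537706e-02],
       [-5.83039550e-04, -1.19485202e-01, -9.92835810e-01,
         1.34191542e+00],
       [ 0.00000000e+00,  0.00000000e+00,  0.00000000e+00,
         1.00000000e+00]])}
{'vertical_fov': 45.88741918241248, 'cx': 284.4075655489789, 'cy': 215.1973931663088, 'extrinsics': array([[-0.88875924, -0.30514732,  0.34204112,  0.00928282],
       [-0.45830776,  0.60429155, -0.65175588,  0.89700271],
       [-0.007811  , -0.73601416, -0.67692108,  1.08675863],
       [ 0.        ,  0.        ,  0.        ,  1.        ]])}
{'clock': 0.1, 'joint_positions': array([-9.77388445e-01,  2.55668211e-01,  1.07136810e-01, -4.23767826e-04,
       -1.42387137e+00, -2.84592224e-01]), 'joint_vel': array([-0.00033589, -0.00076253,  0.0025362 ,  0.00102067, -0.00043735,
       -0.00036969]), 'effort': array([-9.47486624e-04, -3.87601662e+01,  2.38476419e+01,  5.37792206e+00,
       -3.76499505e-03, -5.68480601e-06]), 'position': array([ 0.16709171, -0.52358226,  0.24919743]), 'tool_rot': array([-1.51693885e-04, -1.53764131e-01,  9.88107233e-01,  8.16135801e-04]), 'ft_force': array([0.20941496, 0.46855519, 0.48168936]), 'wrist_torque': array([ 0.03303239, -0.0056293 , -0.0303307 ]), 'finger_force': 0.0, 'gripper_width': 1.0063577816118197}
```

View pics/top.png

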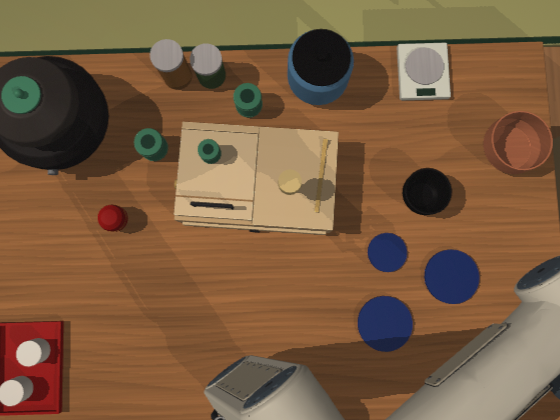

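View pics/side.png

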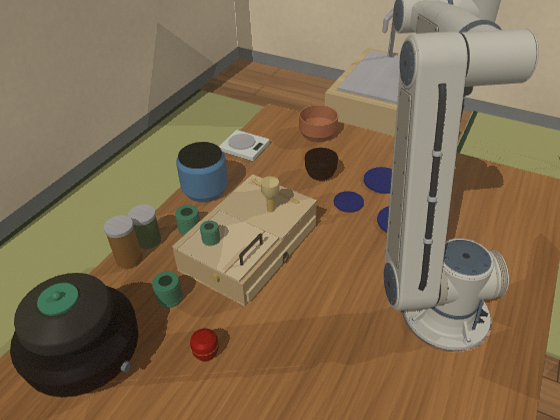

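The top picture shows lid rests at (208,151), on the lid, and at (248,99) and (150,144). Indigo boards are at (387,252), (452,276) and (385,323). The handle runs from (192,205) to (244,207). The rest on the lid and the board at (387,252) look smallest, so I'll measure them and confirm in a crop.

```bash
python3 - <<'E'
from h import *
im=cv2.imread('pics/top.png'); p=vision.camera_params('top'); hsv=cv2.cvtColor(im,cv2.COLOR_BGR2HSV)
sd=cv2.imread('pics/side.png'); q=vision.camera_params('side'); hs2=cv2.cvtColor(sd,cv2.COLOR_BGR2HSV)
def blobs(h,lo,hi,mn):
    m=cv2.morphologyEx(cv2.inRange(h,lo,hi),cv2.MORPH_CLOSE,np.ones((3,3)))
    return [c for c in cv2.findContours(m,0,1)[0] if cv2.contourArea(c)>mn]
print('boards')
for c in blobs(hsv,(110,120,40),(130,255,200),300):
    P=np.array([onz(p,*k[0],0.008)[:2] for k in c],np.float32); (x,y),r=cv2.minEnclosingCircle(P)
    e=cv2.fitEllipse(P); print(np.round(e[0],4),np.round(e[1],4))
print('green top')
for c in blobs(hsv,(70,80,30),(95,255,255),150): print(cv2.boundingRect(c),cv2.minAreaRect(c))
print('green side')
for c in blobs(hs2,(70,80,30),(95,255,255),150): print(cv2.boundingRect(c))
# handle dark pixels
m=cv2.inRange(hsv,(0,0,0),(180,255,60)); m2=np.zeros_like(m); m2[195:215,184:252]=m[195:215,184:252]
c=max(cv2.findContours(m2,0,1)[0],key=cv2.contourArea); print('handle',cv2.minAreaRect(c))
a=cv2.resize(im[80:260,120:360],None,fx=3.3,fy=3.3,interpolation=cv2.INTER_CUBIC)[:594]; cv2.imwrite('pics/c1.png',a)
E
```

```text
boards
[ 0.2206 -0.2859] [0.1316 0.1323]
[ 0.3319 -0.4604] [0.1316 0.1334]
[ 0.3972 -0.3008] [0.0943 0.0947]
green top
(198, 140, 22, 23) ((208.5, 151.0), (22.0, 21.0), 90.0)
(135, 129, 32, 32) ((150.50001525878906, 144.50001525878906), (33.941123962402344, 26.870054244995117), 45.0)
(234, 83, 28, 34) ((247.64707946777344, 99.58824157714844), (32.98484420776367, 26.678918838500977), 75.96376037597656)
(0, 76, 41, 38) ((20.750003814697266, 94.75000762939453), (37.47665786743164, 38.18376159667969), 45.0)
green side
(37, 283, 41, 33)
(153, 272, 25, 35)
(175, 205, 23, 28)
handle ((211.98031616210938, 204.86378479003906), (42.20864486694336, 4.21006965637207), 3.0940582752227783)
```

View pics/c1.png

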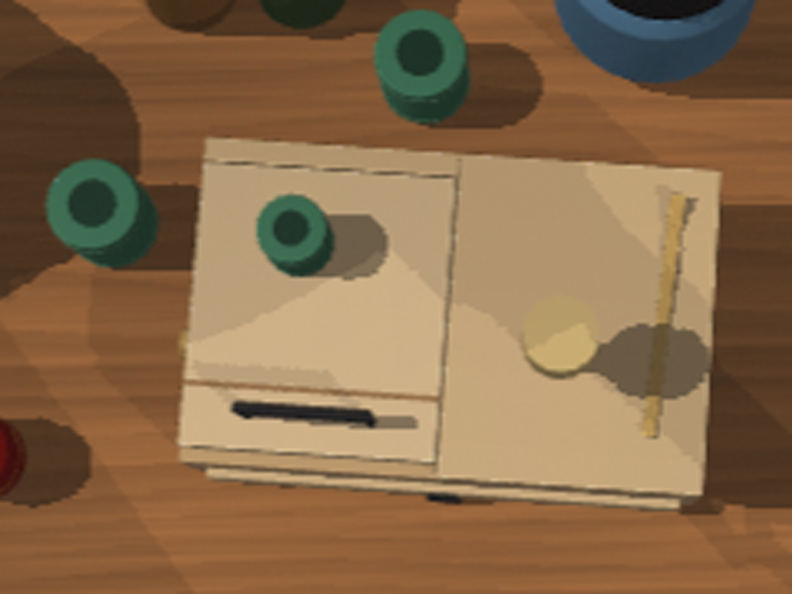

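The crop confirms both choices. The rest on the lid, crop (292,230), is about 50 mm wide against about 66 mm for the other two. The 95–97 mm board at (387,252) is the 100 mm one, since the others are 132 mm. Next I'll compute the moves.

```bash
cat >> h.py <<'E'
from scipy.spatial.transform import Rotation as R
def move(s,X,yaw=None):
    """tool-frame dp, spin for world target X and tool-y yaw (deg)"""
    w,x,y,z=s['tool_rot']; M=R.from_quat([x,y,z,w]).as_matrix()
    cur=np.degrees(np.arctan2(M[1,1],M[0,1]))
    d=M.T@(np.array(X)-s['position'])/0.25
    sp=None if yaw is None else -((yaw-cur+180)%360-180)/90
    return np.round(d,3),sp,round(cur,1)
E
python3 - <<'E'
from h import *
p=vision.camera_params('top'); q=vision.camera_params('side'); s=env.state()
cr=lambda a,b:(120+(a+.5)/3.3-.5,80+(b+.5)/3.3-.5)
rest=onz(p,*cr(292,230),.154); print('rest',rest)
for n,c in dict(low_l=(182,461),low_r=(704,495),up_r=(720,172),up_l=(206,138),lidfl=(182,445),lidfr=(436,463)).items(): print(n,onz(p,*cr(*c),.102).round(4))
a=onz(p,212-21*np.cos(.054),204.86-21*np.sin(.054),.15);b=onz(p,212+21*np.cos(.054),204.86+21*np.sin(.054),.15)
print('handle',a.round(4),b.round(4),(a+b)/2,np.degrees(np.arctan2(a[1]-b[1],a[0]-b[0])))
# side check
print('side proj rest top',proj(q,rest),'handle',proj(q,(a+b)/2),'board',proj(q,[.3972,-.3008,.008]))
for n,u,v,z in(('bowl',427,192,.078),('whisk',289,182,.207)): print(n,onz(p,u,v,z))
print(move(s,[*rest[:2],.28],90))
E
```

```text
rest [0.64224395 0.12947356 0.154     ]
low_l [0.4868 0.2178 0.102 ]
low_r [ 0.4515 -0.1571  0.102 ]
up_r [ 0.6888 -0.1785  0.102 ]
up_l [0.7254 0.1991 0.102 ]
lidfl [0.4984 0.2178 0.102 ]
lidfr [0.4801 0.0349 0.102 ]
handle [0.517  0.1708 0.15  ] [0.509  0.0747 0.15  ] [0.5130396  0.12274517 0.15      ] 85.23578031039163
side proj rest top (np.float64(209.5247461927146), np.float64(226.07686568546592)) handle (np.float64(252.03524071527823), np.float64(240.87870715293957)) board (np.float64(348.5834293755303), np.float64(200.64553415318738))
bowl [ 0.53841493 -0.39240563  0.078     ]
whisk [ 0.55166098 -0.05429182  0.207     ]
(array([-2.605,  1.911, -0.12 ]), np.float64(0.1965584190043185), np.float64(107.7))
```

Emit:
carry_out:
  steps:
    - {"claw": 1, "dp": [-0.87, 0.64, -0.1], "spin": 0.197}
    - {"claw": 1, "dp": [-0.87, 0.64, -0.1], "spin": 0.197}
    - {"claw": 1, "dp": [-0.87, 0.64, -0.1], "spin": 0.197}
    - {"claw": 1, "dp": [-0.87, 0.64, -0.1], "spin": 0.197}
    - {"claw": 1, "dp": [-0.87, 0.64, -0.1], "spin": 0.197}
    - {"claw": 1, "dp": [-0.87, 0.64, -0.1], "spin": 0.197}
    - {"claw": 1, "dp": [-0.87, 0.64, -0.1], "spin": 0.197}
    - {"claw": 1, "dp": [-0.87, 0.64, -0.1], "spin": 0.197}
  newtons: 40

```text
clock: 0.77
position: [0.3281, -0.3021, 0.2754]
tool_rot: [0.001, -0.002, 1.0, 0.0]
ft_force: [-0.1, -0.5, -0.2]
gripper_width: 1.0
finger_force: 0.0
```

```bash
python3 -c "
from h import *
s=env.state();print(s['clock'],s['position'],move(s,[.642,.1295,.28],90))"
```

```text
0.7667 [ 0.32810574 -0.30208158  0.27540111] (array([-1.263,  1.721, -0.015]), np.float64(0.002666147895879413), np.float64(90.2))
```

Emit:
carry_out:
  steps:
    - {"claw": 1, "dp": [-0.63, 0.86, 0], "spin": 0}
    - {"claw": 1, "dp": [-0.63, 0.86, 0], "spin": 0}
    - {"claw": 1, "dp": [-0.63, 0.86, 0], "spin": 0}
    - {"claw": 1, "dp": [-0.63, 0.86, 0], "spin": 0}
    - {"claw": 1, "dp": [-0.63, 0.86, 0], "spin": 0}
    - {"claw": 1, "dp": [-0.63, 0.86, 0], "spin": 0}
    - {"claw": 1, "dp": [-0.63, 0.86, 0], "spin": 0}

```text
clock: 1.35
position: [0.4852, -0.0871, 0.2739]
tool_rot: [-0.001, -0.001, 1.0, 0.0]
ft_force: [0.5, -0.8, -0.8]
gripper_width: 1.004
finger_force: 0.0
```

Emit:
carry_out:
  steps:
    - {"claw": 1, "dp": [-0.62, 0.86, 0], "spin": 0}
    - {"claw": 1, "dp": [-0.62, 0.86, 0], "spin": 0}
    - {"claw": 1, "dp": [-0.62, 0.86, 0], "spin": 0}
    - {"claw": 1, "dp": [-0.62, 0.86, 0], "spin": 0}
    - {"claw": 1, "dp": [-0.62, 0.86, 0], "spin": 0}
    - {"claw": 1, "dp": [-0.62, 0.86, 0], "spin": 0}
    - {"claw": 1, "dp": [-0.62, 0.86, 0], "spin": 0}
    - {"claw": 1, "dp": [-0.62, 0.86, 0], "spin": 0}
    - {"claw": 1, "dp": [-0.62, 0.86, 0], "spin": 0}

```text
clock: 2.1
position: [0.6387, 0.1249, 0.2733]
tool_rot: [-0.001, -0.0, 1.0, -0.001]
ft_force: [-0.7, -0.1, 0.3]
gripper_width: 0.997
finger_force: 0.0
```

```bash
python3 - <<'E'
from h import *
im,p=cap('wrist','w1.png'); s=env.state(); print(s['clock'],s['position'],move(s,[.642,.1295,.137],90),p)
hsv=cv2.cvtColor(im,cv2.COLOR_RGB2HSV)
m=cv2.inRange(hsv,(70,80,30),(95,255,255))
for c in cv2.findContours(m,0,1)[0]:
    if cv2.contourArea(c)>150: print(cv2.boundingRect(c),onz(p,*cv2.minEnclosingCircle(c)[0],.154,True))
E
```

```text
2.15 [0.63841346 0.12403817 0.27428271] (array([-0.015,  0.022,  0.549]), np.float64(-0.0003389719114870281), np.float64(90.0)) {'vertical_fov': 65.70646984690485, 'cx': 277.61681940443935, 'cy': 211.66765854999173, 'extrinsics': array([[ 8.99299839e-04,  9.46946219e-01,  3.21390805e-01,
         5.55901883e-01],
       [ 9.99999579e-01, -7.93137708e-04, -4.61247504e-04,
         1.25002186e-01],
       [-1.81869414e-04,  3.21391084e-01, -9.46946534e-01,
         3.96984458e-01],
       [ 0.00000000e+00,  0.00000000e+00,  0.00000000e+00,
         1.00000000e+00]])}
(188, 264, 56, 68) [0.71937925 0.06961483 0.154     ]
(378, 185, 70, 71) [0.64525458 0.23768709 0.154     ]
(255, 176, 61, 70) [0.6374033  0.13109869 0.154     ]
```

View pics/w1.png

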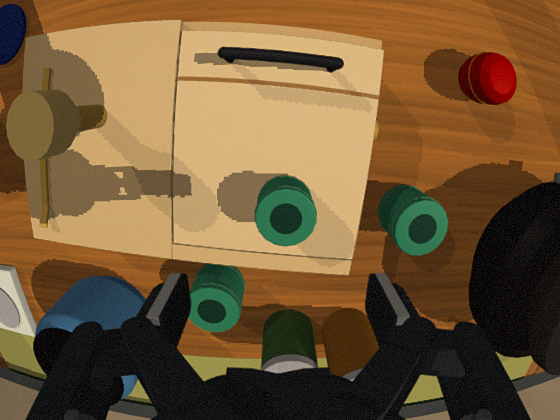

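The wrist picture shows the small rest's top ring centred at (286,216) and the handle from (222,52) to (340,64). The rest behind, at (216,310), and the one beside, at (423,226), stand on the table, clear of the fingers.

```bash
python3 - <<'E'
from h import *
p=vision.camera_params('wrist'); s=env.state()
r=onz(p,286,216.5,.154,True); a=onz(p,222,52.5,.148,True); b=onz(p,340,64.5,.148,True)
print('rest',r,'handle',a,b,(a+b)/2,np.hypot(*(a-b)[:2]),np.degrees(np.arctan2(b[1]-a[1],b[0]-a[0])))
X=(r+[.6422,.1295,.154])/2; print(X,move(s,[*X[:2],.137],90), onz(p,256,216,.154,True),onz(p,316,216,.154,True))
E
```

```text
rest [0.64265267 0.13071466 0.154     ] handle [0.51365155 0.08230748 0.148     ] [0.52303262 0.17147481 0.148     ] [0.51834209 0.12689114 0.148     ] 0.08965945771744073 83.99414852890955
[0.64242634 0.13010733 0.154     ] (array([-0.017,  0.025,  0.549]), np.float64(-0.0003389719114870281), np.float64(90.0)) [0.64218988 0.10681188 0.154     ] [0.64229125 0.154727   0.154     ]
```

Emit:
carry_out:
  steps:
    - {"claw": 1, "dp": [-0.01, 0.01, 0.1], "spin": 0}
    - {"claw": 1, "dp": [-0.01, 0.01, 0.2], "spin": 0}
    - {"claw": 1, "dp": [-0.01, 0.01, 0.3], "spin": 0}
    - {"claw": 1, "dp": [-0.01, 0.01, 0.3], "spin": 0}
    - {"claw": 1, "dp": [-0.01, 0.01, 0.3], "spin": 0}
    - {"claw": 1, "dp": [-0.01, 0.01, 0.3], "spin": 0}

```text
clock: 2.65
position: [0.6417, 0.126, 0.2025]
tool_rot: [0.002, 0.001, 1.0, 0.0]
ft_force: [-0.0, -0.1, 0.7]
gripper_width: 0.996
finger_force: 0.0
```

Emit:
carry_out:
  steps:
    - {"claw": 1, "dp": [0, 0.015, 0.1], "spin": 0}
    - {"claw": 1, "dp": [0, 0.015, 0.18], "spin": 0}
    - {"claw": 1, "dp": [0, 0.015, 0.25], "spin": 0}
    - {"claw": 1, "dp": [0, 0.015, 0.26], "spin": 0}
    - {"claw": 1, "dp": [0, 0.015, 0.26], "spin": 0}
    - {"claw": 1, "dp": [0, 0.015, 0.26], "spin": 0}
    - {"claw": 0.2, "dp": [0, 0.015, 0.26], "spin": 0}
    - {"claw": -0.2, "dp": [0, 0.015, 0.26], "spin": 0}
    - {"claw": -0.5, "dp": [0, 0.015, 0.26], "spin": 0}
    - {"claw": -0.5, "dp": [0, 0.015, 0.26], "spin": 0}
    - {"claw": -0.5, "dp": [0, 0.015, 0.26], "spin": 0}
    - {"claw": -0.5, "dp": [0, 0.015, 0.26], "spin": 0}
    - {"claw": -0.5, "dp": [0, 0.015, 0.26], "spin": 0}
  newtons: 40

```text
clock: 3.73
position: [0.6416, 0.1309, 0.1364]
tool_rot: [0.001, 0.0, 1.0, 0.0]
ft_force: [-1.0, 1.1, 5.1]
gripper_width: 0.574
finger_force: 41.9
```

Emit:
carry_out:
  steps:
    - {"claw": -0.5, "dp": [0, 0, -0.05], "spin": 0}
    - {"claw": -0.5, "dp": [0, 0, -0.15], "spin": 0}
    - {"claw": -0.5, "dp": [0, 0, -0.25], "spin": 0}
    - {"claw": -0.5, "dp": [0, 0, -0.35], "spin": 0}
    - {"claw": -0.5, "dp": [0, 0, -0.45], "spin": 0}
    - {"claw": -0.5, "dp": [0, 0, -0.55], "spin": 0}
    - {"claw": -0.5, "dp": [0, 0, -0.6], "spin": 0}
    - {"claw": -0.5, "dp": [0, 0, -0.6], "spin": 0}
    - {"claw": -0.5, "dp": [0, 0, -0.6], "spin": 0}

```text
clock: 4.48
position: [0.6408, 0.1309, 0.284]
tool_rot: [-0.001, 0.0, 1.0, 0.0]
ft_force: [0.2, -0.3, -4.3]
gripper_width: 0.575
finger_force: 42.3
```

```bash
python3 - <<'E'
from h import *
im,p=cap('wrist','w2.png'); s=env.state(); print(s['clock'],s['position'],s['gripper_width'],s['ft_force'],move(s,[.397,-.301,.28],90))
hsv=cv2.cvtColor(im,cv2.COLOR_RGB2HSV)
m=cv2.inRange(hsv,(70,80,30),(95,255,255))
for c in cv2.findContours(m,0,1)[0]:
    if cv2.contourArea(c)>150: print(cv2.boundingRect(c))
E
```

```text
4.5333 [0.64039829 0.13078631 0.28277065] 0.5733420321059499 [ 0.94107101  0.28346355 -3.75363481] (array([ 0.972, -1.728,  0.015]), np.float64(-0.000405490062847649), np.float64(90.0))
(183, 228, 155, 137)
(372, 181, 67, 69)
```

Emit:
carry_out:
  steps:
    - {"claw": -0.5, "dp": [0.04, -0.08, -0.06], "spin": 0}
    - {"claw": -0.5, "dp": [0.12, -0.2, -0.08], "spin": 0}
    - {"claw": -0.5, "dp": [0.2, -0.34, -0.08], "spin": 0}
    - {"claw": -0.5, "dp": [0.28, -0.48, -0.08], "spin": 0}
    - {"claw": -0.5, "dp": [0.36, -0.62, -0.08], "spin": 0}
    - {"claw": -0.5, "dp": [0.43, -0.75, -0.08], "spin": 0}
    - {"claw": -0.5, "dp": [0.49, -0.86, -0.08], "spin": 0}

```text
clock: 5.12
position: [0.5159, -0.0861, 0.3031]
tool_rot: [-0.002, 0.001, 1.0, -0.0]
ft_force: [1.4, 0.2, -2.4]
gripper_width: 0.571
finger_force: 42.4
```

Emit:
carry_out:
  steps:
    - {"claw": -0.5, "dp": [0.08, -0.14, 0], "spin": 0}
    - {"claw": -0.5, "dp": [0.16, -0.28, 0], "spin": 0}
    - {"claw": -0.5, "dp": [0.24, -0.42, 0], "spin": 0}
    - {"claw": -0.5, "dp": [0.32, -0.56, 0], "spin": 0}
    - {"claw": -0.5, "dp": [0.39, -0.69, 0], "spin": 0}
    - {"claw": -0.5, "dp": [0.45, -0.79, 0.05], "spin": 0}
    - {"claw": -0.5, "dp": [0.48, -0.85, 0.1], "spin": 0}
    - {"claw": -0.5, "dp": [0.48, -0.86, 0.15], "spin": 0}
    - {"claw": -0.5, "dp": [0.48, -0.86, 0.15], "spin": 0}
    - {"claw": -0.5, "dp": [0.48, -0.86, 0.15], "spin": 0}
    - {"claw": -0.5, "dp": [0.48, -0.86, 0.15], "spin": 0}

```text
clock: 6.03
position: [0.3984, -0.2989, 0.2673]
tool_rot: [-0.0, 0.0, 1.0, 0.0]
ft_force: [-0.6, 0.4, -2.9]
gripper_width: 0.575
finger_force: 42.5
```

```bash
python3 - <<'E'
from h import *
im,p=cap('wrist','w3.png'); s=env.state(); print(s['clock'],s['position'],s['gripper_width'],s['ft_force'],move(s,[.398,-.301,.046],90))
E
```

```text
6.0833 [ 0.3986815  -0.29886193  0.26782092] 0.5724826944785439 [-0.03816374  0.33495568 -2.94100004] (array([ 0.003, -0.008,  0.887]), np.float64(0.0002175951826788807), np.float64(90.0))
```

View pics/w3.png

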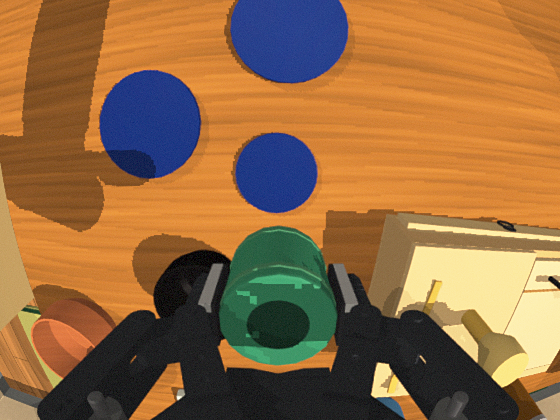

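The rest is held upright, and the target board is centred at (276,172), the smallest of the three. Now a position check.

```bash
python3 - <<'E'
from h import *
p=vision.camera_params('wrist'); s=env.state()
im=cv2.imread('pics/w3.png'); m=cv2.inRange(cv2.cvtColor(im,cv2.COLOR_BGR2HSV),(108,120,40),(130,255,255)); m[220:]=0
for c in cv2.findContours(m,0,1)[0]:
    if cv2.contourArea(c)>2000:
        e=cv2.fitEllipse(np.array([onz(p,*k[0],.008,True)[:2] for k in c],np.float32)); print(e)
E
```

```text
((0.39820852875709534, -0.30080586671829224), (0.09671718627214432, 0.09739810973405838), 103.78150939941406)
((0.3330092430114746, -0.45988035202026367), (0.1341342329978943, 0.13649077713489532), 178.91905212402344)
((0.23269768059253693, -0.285109281539917), (0.10813744366168976, 0.14249372482299805), 1.11186683177948)
```

Emit:
carry_out:
  steps:
    - {"claw": -0.5, "dp": [0, -0.01, 0.08], "spin": 0}
    - {"claw": -0.5, "dp": [0, -0.01, 0.2], "spin": 0}
    - {"claw": -0.5, "dp": [0, -0.01, 0.32], "spin": 0}
    - {"claw": -0.5, "dp": [0, -0.01, 0.44], "spin": 0}
    - {"claw": -0.5, "dp": [0, -0.01, 0.56], "spin": 0}
    - {"claw": -0.5, "dp": [0, -0.01, 0.66], "spin": 0}
    - {"claw": -0.5, "dp": [0, -0.01, 0.74], "spin": 0}
    - {"claw": -0.5, "dp": [0, -0.01, 0.8], "spin": 0}
    - {"claw": -0.5, "dp": [0, -0.01, 0.84], "spin": 0}
    - {"claw": -0.5, "dp": [0, -0.01, 0.86], "spin": 0}
    - {"claw": -0.5, "dp": [0, -0.01, 0.87], "spin": 0}
    - {"claw": -0.5, "dp": [0, -0.01, 0.87], "spin": 0}
    - {"claw": -0.5, "dp": [0, -0.01, 0.87], "spin": 0}
    - {"claw": -0.5, "dp": [0, -0.01, 0.87], "spin": 0}

```text
clock: 7.25
position: [0.399, -0.3019, 0.051]
tool_rot: [0.001, 0.0, 1.0, -0.0]
ft_force: [0.1, -0.2, -3.2]
gripper_width: 0.575
finger_force: 42.5
```

Creep down about 8.5 mm.

Emit:
carry_out:
  steps:
    - {"claw": -0.5, "dp": [0, 0, 0.012], "spin": 0}
    - {"claw": -0.5, "dp": [0, 0, 0.022], "spin": 0}
    - {"claw": -0.5, "dp": [0, 0, 0.03], "spin": 0}
    - {"claw": -0.5, "dp": [0, 0, 0.034], "spin": 0}
    - {"claw": -0.5, "dp": [0, 0, 0.034], "spin": 0}
    - {"claw": -0.5, "dp": [0, 0, 0.034], "spin": 0}

```text
clock: 7.75
position: [0.3983, -0.3018, 0.0424]
tool_rot: [0.0, 0.0, 1.0, -0.0]
ft_force: [-3.2, 2.5, 6.7]
gripper_width: 0.573
finger_force: 43.3
```

Emit:
carry_out:
  steps:
    - {"claw": 0.25, "dp": [0, 0, 0], "spin": 0}
    - {"claw": 0.4, "dp": [0, 0, 0], "spin": 0}
    - {"claw": 0.6, "dp": [0, 0, 0], "spin": 0}
    - {"claw": 0.8, "dp": [0, 0, 0], "spin": 0}
    - {"claw": 0.8, "dp": [0, 0, 0], "spin": 0}
    - {"claw": 0.8, "dp": [0, 0, 0], "spin": 0}

```text
clock: 8.25
position: [0.3983, -0.3018, 0.0415]
tool_rot: [0.0, 0.0, 1.0, -0.0]
ft_force: [0.5, 0.3, -0.5]
gripper_width: 0.903
finger_force: 0.0
```

Emit:
carry_out:
  steps:
    - {"claw": 0.8, "dp": [0, 0, -0.03], "spin": 0}
    - {"claw": 0.8, "dp": [0, 0, -0.1], "spin": 0}
    - {"claw": 0.8, "dp": [0, 0, -0.2], "spin": 0}
    - {"claw": 0.8, "dp": [0, 0, -0.32], "spin": 0}
    - {"claw": 0.8, "dp": [0, 0, -0.46], "spin": 0}
    - {"claw": 0.8, "dp": [0, 0, -0.6], "spin": 0}
    - {"claw": 0.8, "dp": [0, 0, -0.74], "spin": 0}
    - {"claw": 0.8, "dp": [0, 0, -0.86], "spin": 0}
    - {"claw": 0.8, "dp": [0, 0, -0.86], "spin": 0}
    - {"claw": 0.8, "dp": [0, 0, -0.86], "spin": 0}

```text
clock: 9.08
position: [0.399, -0.3021, 0.2589]
tool_rot: [0.002, 0.0, 1.0, -0.001]
ft_force: [0.7, -0.1, -1.3]
gripper_width: 0.898
finger_force: 0.0
```

```bash
python3 - <<'E'
from h import *
im,p=cap('wrist','w4.png'); s=env.state(); print(s['clock'],s['position'],s['gripper_width'],s['ft_force'],s['joint_positions'])
h=(np.array([.5130,.1227])+[.5183,.1269])/2
print(move(s,[*h,.28],174.5))
E
```

```text
9.1333 [ 0.398287   -0.30159363  0.25705654] 0.9045441161775464 [ 0.31885462 -0.19208337 -0.8395828 ] [-3.34206059e-01  1.51944919e-01 -4.33430030e-03 -4.09939663e-04
 -1.41317937e+00 -1.23725611e+00]
(array([-0.468,  1.706, -0.091]), np.float64(-0.9393535947029528), np.float64(90.0))
```

View pics/w4.png

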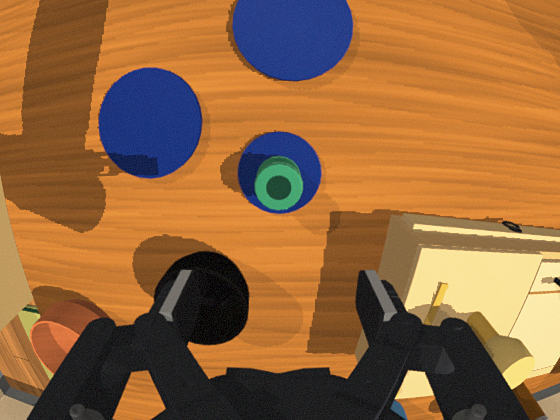

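The rest stands on the target board at (278,186), let go and away from the board's edge. Next the gripper turns and travels to the handle.

Emit:
carry_out:
  steps:
    - {"claw": 0.8, "dp": [-0.03, 0.1, -0.15], "spin": -0.94}
    - {"claw": 0.8, "dp": [-0.06, 0.22, -0.2], "spin": -0.94}
    - {"claw": 0.8, "dp": [-0.1, 0.36, -0.2], "spin": -0.94}
    - {"claw": 0.8, "dp": [-0.14, 0.5, -0.2], "spin": -0.94}
    - {"claw": 0.8, "dp": [-0.18, 0.64, -0.2], "spin": -0.94}
    - {"claw": 0.8, "dp": [-0.21, 0.76, -0.2], "spin": -0.94}
    - {"claw": 0.8, "dp": [-0.23, 0.86, -0.2], "spin": -0.94}
    - {"claw": 0.8, "dp": [-0.23, 0.86, -0.2], "spin": -0.94}
    - {"claw": 0.8, "dp": [-0.23, 0.86, -0.2], "spin": -0.94}
    - {"claw": 0.8, "dp": [-0.23, 0.86, -0.2], "spin": -0.94}
    - {"claw": 0.8, "dp": [-0.23, 0.86, -0.2], "spin": -0.94}
    - {"claw": 0.8, "dp": [-0.23, 0.86, -0.2], "spin": -0.94}
    - {"claw": 0.8, "dp": [-0.23, 0.86, -0.2], "spin": -0.94}
    - {"claw": 0.8, "dp": [-0.23, 0.86, -0.2], "spin": -0.94}

```text
clock: 10.3
position: [0.4555, -0.0868, 0.3055]
tool_rot: [-0.001, -0.672, 0.741, 0.001]
ft_force: [0.2, -0.4, -0.9]
gripper_width: 0.896
finger_force: 0.0
```

```bash
python3 - <<'E'
from h import *
s=env.state(); print(s['position'],move(s,[.5155,.125,.25],174.5))
E
```

```text
[ 0.45545917 -0.08675359  0.30549443] (array([-0.867, -0.157,  0.221]), np.float64(-0.0012790685748604524), np.float64(174.4))
```

Emit:
carry_out:
  steps:
    - {"claw": 0.5, "dp": [-0.14, -0.02, 0], "spin": 0}
    - {"claw": 0.5, "dp": [-0.28, -0.05, 0], "spin": 0}
    - {"claw": 0.5, "dp": [-0.42, -0.08, 0], "spin": 0}
    - {"claw": 0.5, "dp": [-0.56, -0.1, 0], "spin": 0}
    - {"claw": 0.5, "dp": [-0.7, -0.13, 0.05], "spin": 0}
    - {"claw": 0.5, "dp": [-0.8, -0.15, 0.1], "spin": 0}
    - {"claw": 0.5, "dp": [-0.87, -0.16, 0.2], "spin": 0}
    - {"claw": 0.5, "dp": [-0.87, -0.16, 0.22], "spin": 0}
    - {"claw": 0.5, "dp": [-0.87, -0.16, 0.22], "spin": 0}
    - {"claw": 0.5, "dp": [-0.87, -0.16, 0.22], "spin": 0}

```text
clock: 11.13
position: [0.5162, 0.1253, 0.2516]
tool_rot: [-0.001, -0.672, 0.74, -0.0]
ft_force: [0.3, -0.4, 0.7]
gripper_width: 0.753
finger_force: 0.0
```

```bash
python3 - <<'E'
from h import *
im,p=cap('wrist','w5.png'); s=env.state(); print(s['clock'],s['position'],s['gripper_width'],move(s,[.5155,.125,.151],174.5))
E
```

```text
11.1833 [0.51661473 0.12520148 0.2524526 ] 0.7497786140134733 (array([0.001, 0.005, 0.406]), np.float64(-0.00045961331595757807), np.float64(174.5))
```

View pics/w5.png

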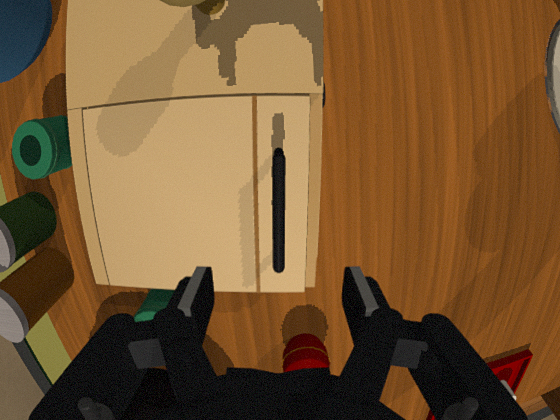

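The handle spans (279,148) to (279,272) and lines up with the tool's x axis. The caddy at (305,352) is well to one side.

```bash
python3 - <<'E'
from h import *
p=vision.camera_params('wrist'); s=env.state()
a=onz(p,279,148,.148,True);b=onz(p,279,272,.148,True);c=(a+b)/2
print(a,b,c,np.hypot(*(a-b)[:2]),np.degrees(np.arctan2(b[1]-a[1],b[0]-a[0])),move(s,[*c[:2],.151],174.5))
E
```

```text
[0.51110944 0.07297779 0.148     ] [0.52059957 0.17093932 0.148     ] [0.51585451 0.12195855 0.148     ] 0.09842014012705824 84.46667768170428 (array([0.013, 0.002, 0.406]), np.float64(-0.00045961331595757807), np.float64(174.5))
```

Emit:
carry_out:
  steps:
    - {"claw": 0.3, "dp": [0.012, 0, 0.1], "spin": 0}
    - {"claw": 0.1, "dp": [0.012, 0, 0.2], "spin": 0}
    - {"claw": 0.1, "dp": [0.012, 0, 0.3], "spin": 0}
    - {"claw": 0.1, "dp": [0.012, 0, 0.36], "spin": 0}
    - {"claw": 0.1, "dp": [0.012, 0, 0.4], "spin": 0}
    - {"claw": 0.1, "dp": [0.012, 0, 0.4], "spin": 0}
    - {"claw": 0.1, "dp": [0.012, 0, 0.4], "spin": 0}
    - {"claw": -0.3, "dp": [0.012, 0, 0.4], "spin": 0}
    - {"claw": -0.6, "dp": [0.012, 0, 0.4], "spin": 0}
    - {"claw": -1, "dp": [0.012, 0, 0.4], "spin": 0}
    - {"claw": -1, "dp": [0.012, 0, 0.4], "spin": 0}
    - {"claw": -1, "dp": [0.012, 0, 0.4], "spin": 0}
    - {"claw": -1, "dp": [0.012, 0, 0.4], "spin": 0}
    - {"claw": -1, "dp": [0.012, 0, 0.4], "spin": 0}
  newtons: 40

```text
clock: 12.35
position: [0.5156, 0.1233, 0.1527]
tool_rot: [0.0, -0.673, 0.74, 0.0]
ft_force: [-4.4, 0.7, 5.2]
gripper_width: 0.093
finger_force: 39.3
```

```bash
python3 - <<'E'
from h import *
s=env.state(); print(s['position'],s['ft_force'],s['gripper_width'])
yaw=np.radians(-5.5); f=np.array([np.cos(yaw),np.sin(yaw),0])
r=np.hypot(.185,.045); a0=np.arctan2(.045,.185)
for t in np.radians(np.arange(0,48.1,3)):
    dx=r*(np.cos(a0)-np.cos(a0+t)); dz=r*(np.sin(a0+t)-np.sin(a0))
    print(round(np.degrees(t)),move(s,s['position']+f*dx+[0,0,dz])[0])
E
```

```text
[0.51562472 0.12325684 0.15270196] [-4.40113676  0.72109207  5.18335756] 0.09286538818475283
0 [0. 0. 0.]
3 [-0.    -0.01  -0.038]
6 [-0.    -0.023 -0.076]
9 [-0.    -0.037 -0.114]
12 [-0.    -0.054 -0.15 ]
15 [-0.    -0.072 -0.185]
18 [-0.    -0.092 -0.22 ]
21 [-0.    -0.114 -0.253]
24 [-0.    -0.137 -0.285]
27 [-0.    -0.162 -0.316]
30 [-0.    -0.189 -0.346]
33 [ 0.    -0.217 -0.374]
36 [ 0.    -0.247 -0.401]
39 [ 0.    -0.278 -0.426]
42 [ 0.    -0.311 -0.449]
45 [ 0.    -0.344 -0.471]
48 [ 0.    -0.379 -0.49 ]
```

Emit:
carry_out:
  steps:
    - {"claw": -1, "dp": [0, -0.005, -0.019], "spin": 0}
    - {"claw": -1, "dp": [0, -0.01, -0.038], "spin": 0}
    - {"claw": -1, "dp": [0, -0.016, -0.057], "spin": 0}
    - {"claw": -1, "dp": [0, -0.023, -0.076], "spin": 0}
    - {"claw": -1, "dp": [0, -0.03, -0.095], "spin": 0}
    - {"claw": -1, "dp": [0, -0.037, -0.114], "spin": 0}
    - {"claw": -1, "dp": [0, -0.045, -0.132], "spin": 0}
    - {"claw": -1, "dp": [0, -0.054, -0.15], "spin": 0}
    - {"claw": -1, "dp": [0, -0.054, -0.15], "spin": 0}
    - {"claw": -1, "dp": [0, -0.054, -0.15], "spin": 0}

```text
clock: 13.18
position: [0.528, 0.122, 0.189]
tool_rot: [-0.001, -0.673, 0.74, 0.001]
ft_force: [-7.2, 2.8, 0.1]
gripper_width: 0.095
finger_force: 39.1
```

Emit:
carry_out:
  steps:
    - {"claw": -1, "dp": [0, -0.018, -0.035], "spin": 0}
    - {"claw": -1, "dp": [0, -0.038, -0.07], "spin": 0}
    - {"claw": -1, "dp": [0, -0.06, -0.103], "spin": 0}
    - {"claw": -1, "dp": [0, -0.083, -0.135], "spin": 0}
    - {"claw": -1, "dp": [0, -0.108, -0.166], "spin": 0}
    - {"claw": -1, "dp": [0, -0.135, -0.196], "spin": 0}
    - {"claw": -1, "dp": [0, -0.163, -0.224], "spin": 0}
    - {"claw": -1, "dp": [0, -0.163, -0.224], "spin": 0}
    - {"claw": -1, "dp": [0, -0.163, -0.224], "spin": 0}

```text
clock: 13.93
position: [0.5687, 0.1181, 0.2475]
tool_rot: [-0.0, -0.673, 0.74, 0.001]
ft_force: [-13.5, 4.1, 10.7]
gripper_width: 0.091
finger_force: 40.1
```

```bash
python3 - <<'E'
from h import *
cap('side','s2.png'); s=env.state(); print(s['clock'],s['position'],s['ft_force'],s['gripper_width'],s['finger_force'])
E
```

```text
13.9833 [0.56840785 0.11809948 0.24729787] [-12.90356259   3.68811004   9.87080942] 0.0887116331360856 40.06233751773834
```

View pics/s2.png

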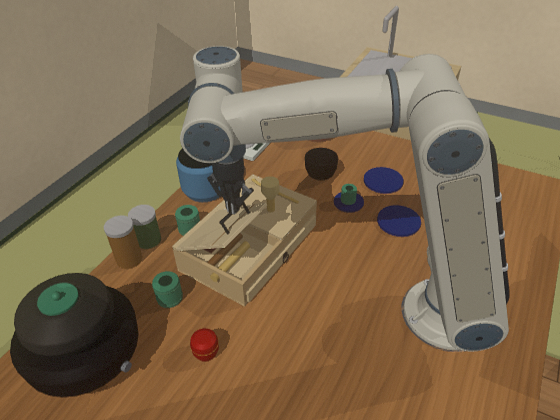

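The side view shows the lid open by about 33°, the handle held, and the rest standing on its board at (348,194). The arm presses about 16 N inward toward the hinge, so I'll widen the arc slightly.

Emit:
carry_out:
  steps:
    - {"claw": -1, "dp": [0, 0.006, -0.006], "spin": 0}
    - {"claw": -1, "dp": [0, 0.006, -0.006], "spin": 0}
    - {"claw": -1, "dp": [0, -0.009, -0.019], "spin": 0}
    - {"claw": -1, "dp": [0, -0.023, -0.033], "spin": 0}
    - {"claw": -1, "dp": [0, -0.038, -0.045], "spin": 0}
    - {"claw": -1, "dp": [0, -0.054, -0.058], "spin": 0}
    - {"claw": -1, "dp": [0, -0.054, -0.058], "spin": 0}
    - {"claw": -1, "dp": [0, -0.054, -0.058], "spin": 0}

```text
clock: 14.65
position: [0.5834, 0.1167, 0.2611]
tool_rot: [0.0, -0.673, 0.74, -0.0]
ft_force: [-7.2, 3.0, 5.2]
gripper_width: 0.087
finger_force: 39.7
```

Emit:
carry_out:
  steps:
    - {"claw": -1, "dp": [0, 0.004, -0.005], "spin": 0}
    - {"claw": -1, "dp": [0, -0.012, -0.017], "spin": 0}
    - {"claw": -1, "dp": [0, -0.029, -0.028], "spin": 0}
    - {"claw": -1, "dp": [0, -0.045, -0.039], "spin": 0}
    - {"claw": -1, "dp": [0, -0.062, -0.049], "spin": 0}
    - {"claw": -1, "dp": [0, -0.062, -0.049], "spin": 0}
    - {"claw": -1, "dp": [0, -0.062, -0.049], "spin": 0}
    - {"claw": -1, "dp": [0, -0.062, -0.049], "spin": 0}

```text
clock: 15.32
position: [0.5992, 0.1151, 0.2726]
tool_rot: [0.0, -0.673, 0.74, -0.0]
ft_force: [-4.9, 2.6, 3.2]
gripper_width: 0.084
finger_force: 39.5
```

```bash
python3 - <<'E'
from h import *
s=env.state(); P=s['position']; print(P,s['ft_force'],s['gripper_width'],s['finger_force'],abs(s['joint_vel']).max())
f=np.array([np.cos(np.radians(-5.5)),np.sin(np.radians(-5.5)),0])
d=P-[.5156,.1233,.1527]; x=-.185+d@f; z=.045+d[2]
print('r',np.hypot(x,z),'deg',np.degrees(np.arctan2(z,-x)-np.arctan2(.045,.185)))
im,p=cap('wrist','w6.png'); t,_=cap('top','t2.png')
cv2.imwrite('pics/cmb.png',np.hstack([cv2.resize(im[:,:,::-1],(400,300)),cv2.resize(t[:,:,::-1],(400,300))]))
E
```

```text
[0.59921064 0.11514248 0.2725761 ] [-4.85358683  2.57799773  3.20295475] 0.08352244875039909 39.53022122383118 0.003480020309898782
r 0.19334838041090666 deg 44.839754329220014
```

View pics/cmb.png

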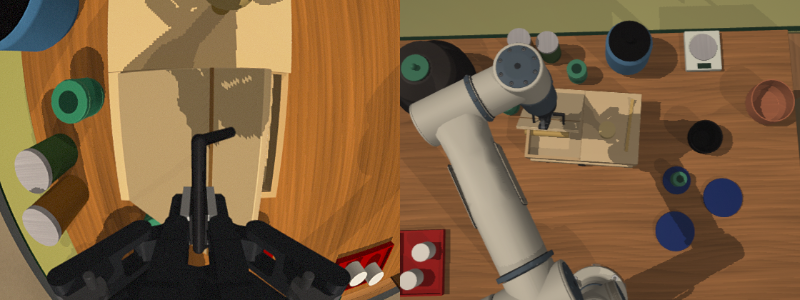

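The wrist view shows the fingers still holding the bar, at about (195,215). The top view shows the rest on its board and the bowl, scoop and whisk in place. The lid angle from the TCP position is about 45° and the arm is still, so I'm handing in.

```bash
python3 -c "
from station import env
print(env.hand_in())"
```

```text
the job is handed in; nothing more can be done
None
```

I handed the job in with the lid rest standing let go on the 100 mm indigo board and the lid held by its handle at about 45° (worked out from the TCP position); no verdict came back.

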